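Set the flip tags of the reel bins

ROBOT

A 7-joint arm with a two-finger parallel gripper is mounted at the origin on the work surface. World frame = base frame: x ahead of the robot, y to its left, z up, the work surface at z = 0. Lengths are in m, angles in rad, forces in N, time in s.
With the tool pointing down it reaches from about 0.35 to 0.9 m from the base axis. Payload 8.1 kg.
Tool frame: the origin (TCP) lies between the finger pads; the fingertips stand 11 mm ahead of it and the grasp point (between the pads) lies 8 mm behind it; z points along the fingers, y is the line along which they close (so a half turn about z gives the same grasp; the last joint's range is limited). The gripper opens to 92 mm and grips with 3 to 60 N. Pads are 19 mm wide; open, the fingers measure 130 mm over their backs; the gripper's body (75 mm by 190 mm) begins 47 mm behind the grasp point.
Start: joints at [1.058, 0.434, 0.025, 1.573, -0.012, 1.134, -0.075], TCP at [0.249, -0.573, 0.208] pointing down, gripper open.
Joint ranges: [-2.62, 2.62], [-0.44, 2.09], [-1.27, 1.32], [0.08, 2.57], [-1.32, 4.46], [0.12, 2], [-2.74, 2.74]. Speed limits (rad/s): [2.22, 2.22, 3.01, 3.01, 3.14, 3.14, 3.14].

INTERFACE

Orientations are given as a rotation vector (axis times angle).
In Python, from cell import observe, get_image, camera_params, sign_off gives the robot as it stands.
- The arm moves only by the shell command python3 -m pendant 'ROWS' [FORCE]. ROWS is JSON, one flat list of numbers, 7 for each row, row after row: the shift along the tool's x, y, z in m, then the turn, a rotation vector about the tool's x, y, z in rad, then the finger opening in m, from 0 to 0.0918. In form: [dx, dy, dz, rx, ry, rz, jaw, dx, dy, dz, rx, ry, rz, jaw, ...]. A call has 1 to 10 rows; each row shifts and turns the commanded pose from where the row before left it, along the tool's axes as they then stand; what a row does not reach is not made up. A row lasts 1/8 s, in which the tool goes at most 62.5 mm and 10.7 degrees, less where a joint would pass 70% of its speed; a pose out of reach is approached as far as the arm can. A call is refused whole if a number of a shift passes 0.0625 or a number of a turn 0.188, either way. A call with a gripper value outside its range is refused whole. The fingers move at their own pace and stop on an object; FORCE is the grip in N (left out, the last holds). Time passes only in rows, so rows that do not move let the fingers close. It gives the time, the measured TCP pose, the force, the opening and the grip force at its end, in the units of the state.
- observe(): the state, without advancing time (a new reading comes with each control period).
- get_image(name): name is "scene" or "top" or "wrist"; returns the picture (400x640x3 uint8, red, green, blue); there is no depth.
- camera_params(name): a dict with "intrinsics" (3x3 intrinsics, pixels), "eye" and "rotation" of the camera in the world; the wrist camera has in their place "T_tool_cam" (4x4, takes a point from camera to tool coordinates, whose origin is the TCP and whose axes are the flange's). Camera axes: x right, y down, z forward; pixel columns grow to the right and rows downward; lengths in m; the calibration is good to about 2 mm. A picture is of the moment at which its call begins: read the wrist's pose just before it. camera_params takes no time and is no camera call.
- sign_off(): hands the job in; it is judged then, once.
The state is a dict: "clock": time; "joints": joint angles; "dq": joint speeds; "joint_efforts": joint torques, N m; "position": TCP position; "ee_rot": TCP orientation; "force": force on the tool from outside, world axes, zero at the start; "ft_torque": the same for the moment, N m; "width": opening from 0.0 (shut) to 1.0 (fully open); "gripper_force": force on a finger pad.
Only numpy, scipy, OpenCV 4.12 (cv2) and the standard library are available. Lean on these libraries where they do the work, as an engineer would, in place of code of your own. Each camera call takes 0.05 s, during which the arm holds its last target. There are 200 camera calls.

TASK

Each of the four bins on the stock board has a hinged flip tag in front of it: leaning back towards its bin it shows the round disc (full), leaning out towards the robot it shows the cross (not full). Push over with a fingertip each tag that is wrong, so that only the bins filled with two reels show the disc and the other two show the cross, every tag fully over on its stop. Leave the tag that is already right as it is, do not pinch a tag, and do not lift or shift the reels or anything else standing around.

Things in the scene. Friction and masses are not known exactly. Their poses are not given: they have to be found in the camera images.
- board: fixed plywood board, 230 x 460 x 12 mm, a little yawed. Origin: on the table below the middle of the row of tags; x from tags to bins, y to the robot's left along the row. Behind each tag, 100 mm apart, a fixed grey bin parallel to the board: 34 to 150 mm behind the hinge in x, 58 mm wide, centred on its tag, rim 57 mm above the table. Two reels, one behind the other, fill it
- tag_a (a joint): tag a (order along the row varies): plate 50 mm wide, 6 thick, on a hinge along the board's y, 85 mm above the table; free edge 58 mm from the hinge. 0 upright; -0.55 on its stop, leaning to the robot, cross up; +0.55 on its stop, leaning to its bin, disc up. Turns freely (34 g), falls to the side it leans to; a downward finger moved level against the free edge (under 1 N) turns it over
- hinge_a (a point): middle of the hinge line of tag a; z points from the hinge to the free edge. The face at -x of this frame (looking to the robot when upright) is white with a black round disc 32 mm across, meaning full; the face at +x (looking to its bin when upright) has a black diagonal cross, meaning not full. Bracket cheeks beside the hinge reach 6 mm above it, 15 mm to either side in x
- tag_b (a joint): tag b (order along the row varies): plate 50 mm wide, 6 thick, on a hinge along the board's y, 85 mm above the table; free edge 58 mm from the hinge. 0 upright; -0.55 on its stop, leaning to the robot, cross up; +0.55 on its stop, leaning to its bin, disc up. Turns freely (34 g), falls to the side it leans to; a downward finger moved level against the free edge (under 1 N) turns it over
- hinge_b (a point): middle of the hinge line of tag b; z points from the hinge to the free edge. The face at -x of this frame (looking to the robot when upright) is white with a black round disc 32 mm across, meaning full; the face at +x (looking to its bin when upright) has a black diagonal cross, meaning not full. Bracket cheeks beside the hinge reach 6 mm above it, 15 mm to either side in x
- tag_c (a joint): tag c (order along the row varies): plate 50 mm wide, 6 thick, on a hinge along the board's y, 85 mm above the table; free edge 58 mm from the hinge. 0 upright; -0.55 on its stop, leaning to the robot, cross up; +0.55 on its stop, leaning to its bin, disc up. Turns freely (34 g), falls to the side it leans to; a downward finger moved level against the free edge (under 1 N) turns it over
- hinge_c (a point): middle of the hinge line of tag c; z points from the hinge to the free edge. The face at -x of this frame (looking to the robot when upright) is white with a black round disc 32 mm across, meaning full; the face at +x (looking to its bin when upright) has a black diagonal cross, meaning not full. Bracket cheeks beside the hinge reach 6 mm above it, 15 mm to either side in x
- tag_d (a joint): tag d (order along the row varies): plate 50 mm wide, 6 thick, on a hinge along the board's y, 85 mm above the table; free edge 58 mm from the hinge. 0 upright; -0.55 on its stop, leaning to the robot, cross up; +0.55 on its stop, leaning to its bin, disc up. Turns freely (34 g), falls to the side it leans to; a downward finger moved level against the free edge (under 1 N) turns it over
- hinge_d (a point): middle of the hinge line of tag d; z points from the hinge to the free edge. The face at -x of this frame (looking to the robot when upright) is white with a black round disc 32 mm across, meaning full; the face at +x (looking to its bin when upright) has a black diagonal cross, meaning not full. Bracket cheeks beside the hinge reach 6 mm above it, 15 mm to either side in x
- reel_1: loose turned wooden reel, 46 mm diameter, 46 mm tall, standing in a bin 67 or 117 mm behind that bin's hinge; its top is 63 mm above the table. Origin: centre of its underside
- reel_2: loose turned wooden reel, 46 mm diameter, 46 mm tall, standing in a bin 67 or 117 mm behind that bin's hinge; its top is 63 mm above the table. Origin: centre of its underside
- reel_3: loose turned wooden reel, 46 mm diameter, 46 mm tall, standing in a bin 67 or 117 mm behind that bin's hinge; its top is 63 mm above the table. Origin: centre of its underside
- reel_4: loose turned wooden reel, 46 mm diameter, 46 mm tall, standing in a bin 67 or 117 mm behind that bin's hinge; its top is 63 mm above the table. Origin: centre of its underside
- reel_5: loose turned wooden reel, 46 mm diameter, 46 mm tall, standing in a bin 67 or 117 mm behind that bin's hinge; its top is 63 mm above the table. Origin: centre of its underside
- weight: loose brass laboratory weight, 26 mm diameter, 49 mm tall, on the board between the two middle bins. A bystander. Origin: centre of its underside
- block: loose wooden block 70 x 22 x 30 mm, on the board between two bins. A bystander. Origin: centre of its underside
- tape: loose roll of paper tape lying flat, 84 mm diameter, 22 mm high, on the table in front of the tags. A bystander. Origin: centre of its underside
- screwdriver: loose screwdriver 160 mm long lying on the table in front of the tags, handle under 40 mm high. A bystander. Origin: middle of its length, underside
- beaker: loose glass beaker 60 mm diameter, 75 mm high, at the left end of the board. A bystander. Origin: centre of its underside
- jar: loose clear jar 56 mm diameter, 70 mm high, at the right end of the board. A bystander. Origin: centre of its underside

How it is judged:
By the outcome, as a careful person would: the job done as asked, in the order asked, and still so for the second after the job is handed in, with the robot touching nothing.
It also fails if it takes over 48 s, if anything falls off the work surface, if the arm or the gripper's body presses on something with over 40 N, if the wrist force passes 120 N, or if a joint passes its speed limit or range.

## Working session

There is one attempt and no reset: what is moved stays moved. The work goes in short steps, Python scripts to look and compute and a shell command to move; the robot and the scene stay as the last step left them, time stands still between calls to the robot, and variables do not carry over. Pictures are saved under pics/ and viewed, at most 13 in all, crops included, and the job is handed in when it is done.

```bash
mkdir -p pics
python3 - <<'E'
from cell import *
import cv2,numpy as np
o=observe();print(o['clock'],o['position'],o['ee_rot'],o['width'])
for n in('top','scene'):
    im=get_image(n);cv2.imwrite(f'pics/{n}0.png',im[...,::-1])
    p=camera_params(n);print(n,p)
E
```

```text
0.0 [ 0.24875167 -0.5727482   0.20693158] [-3.07434449e+00 -6.38799875e-01  7.27747212e-04] 0.9984614233383315
top {'intrinsics': array([[416.98279931,   0.        , 312.70675598],
       [  0.        , 416.98279931, 203.28964101],
       [  0.        ,   0.        ,   1.        ]]), 'eye': array([0.38928051, 0.02978568, 0.9937194 ]), 'rotation': array([-2.15441909,  2.14462746, -0.20817094])}
scene {'intrinsics': array([[416.21262827,   0.        , 322.68381449],
       [  0.        , 416.21262827, 202.21033484],
       [  0.        ,   0.        ,   1.        ]]), 'eye': array([ 1.20694983e+00, -1.10901723e-03,  6.32552474e-01]), 'rotation': array([-1.7119064 , -1.66342412,  0.79988196])}
```

View pics/top0.png

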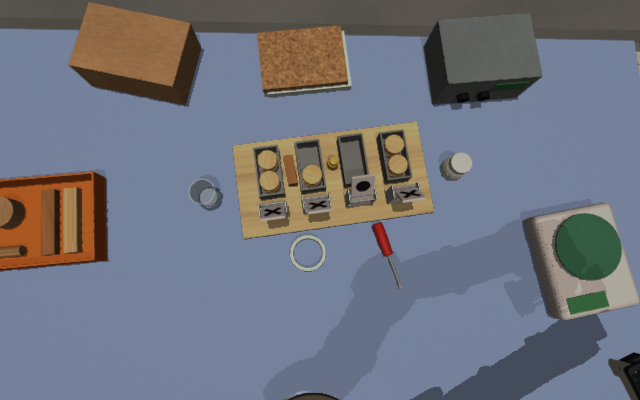

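View pics/scene0.png

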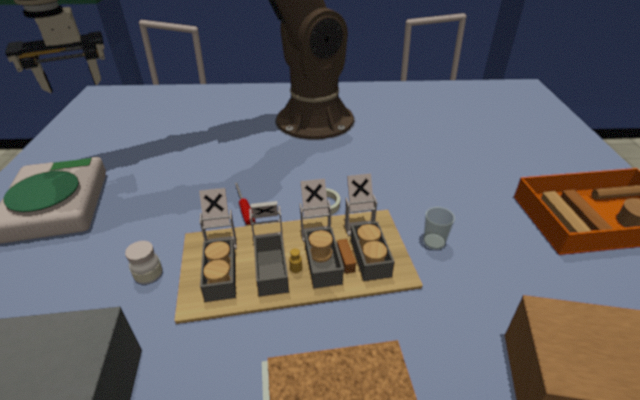

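The top view shows, left to right: bin 1 with two reels and a cross at (273,211), which is wrong. Bin 2 has one reel and a cross at (317,204), which is right. Bin 3 is empty and shows a disc at (363,185), which is wrong. Bin 4 has two reels and a cross at (408,193), which is wrong. The scene view agrees on the reel counts.

```bash
cat > h.py <<'E'
from cell import *
import cv2,numpy as np
from scipy.spatial.transform import Rotation as R
def ray(n,uv,z):
    p=camera_params(n);r=R.from_rotvec(p['rotation']).as_matrix() if np.ndim(p['rotation'])==1 else p['rotation']
    d=r@np.linalg.inv(p['intrinsics'])@np.array([*uv,1.]);return p['eye']+d*(z-p['eye'][2])/d[2]
E
python3 - <<'E'
from h import *
im=cv2.imread('pics/top0.png');hsv=cv2.cvtColor(im,cv2.COLOR_BGR2HSV)
m=cv2.inRange(hsv,(10,60,90),(30,255,255));m[:110]=0;m[250:]=0;m[:,:220]=0;m[:,450:]=0
c=np.vstack([c for c in cv2.findContours(m,0,2)[0] if cv2.contourArea(c)>100])
bx=cv2.boxPoints(cv2.minAreaRect(c));print(bx)
P=np.array([ray('top',b,.012) for b in bx])[:,:2];print(P.round(4), [np.linalg.norm(P[i]-P[i-1]).round(4) for i in range(4)],P.mean(0))
C=np.array([ray('top',u,.110) for u in[(273,211),(317,204.5),(362,186),(408.5,193)]])[:,:2];print(C.round(4))
d=C[0]-C[3];yaw=np.arctan2(-d[0],d[1]);print('yaw',yaw,'len',np.linalg.norm(d))
for i in range(4):
    d=P[i]-P[i-1];print(np.degrees(np.arctan2(d[1],d[0])))
ex=np.array([np.cos(yaw),np.sin(yaw)])
print((C+np.outer([15,15,-15,15],ex)*1e-3).round(4))
o=observe();print(R.from_rotvec(o['ee_rot']).as_matrix().round(3))
big=cv2.resize(im[150:250,220:450],None,fx=3.4,fy=3.4,interpolation=cv2.INTER_CUBIC);cv2.imwrite('pics/c1.png',big)
E
```

```text
[[230.48679  145.56998 ]
 [420.6775   119.634895]
 [433.3347   212.45438 ]
 [243.14398  238.38947 ]]
[[ 0.692   0.2008]
 [ 0.7643 -0.2677]
 [ 0.5312 -0.2889]
 [ 0.4669  0.1636]] [np.float64(0.2282), np.float64(0.474), np.float64(0.2342), np.float64(0.457)] [ 0.61361524 -0.04805667]
[[ 0.5179  0.0885]
 [ 0.5327 -0.0056]
 [ 0.574  -0.1034]
 [ 0.5593 -0.2046]]
yaw 0.14041971347133891 len 0.2959334875891213
9.372469491893968
-81.22657402361729
-174.80590891639216
98.08040110961946
[[ 0.5328  0.0906]
 [ 0.5475 -0.0035]
 [ 0.5592 -0.1055]
 [ 0.5742 -0.2025]]
[[ 0.917  0.398 -0.001]
 [ 0.398 -0.917  0.001]
 [-0.    -0.001 -1.   ]]
```

View pics/c1.png

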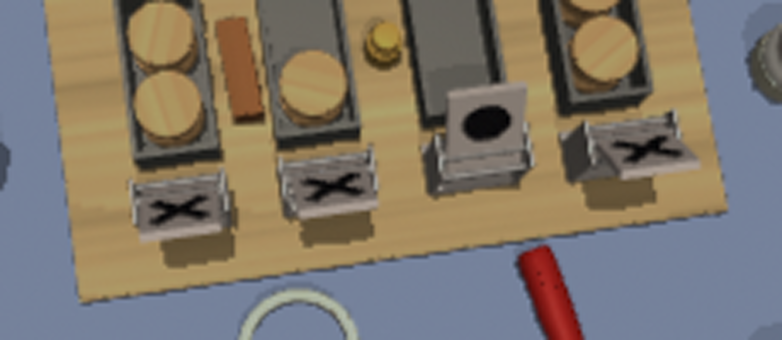

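The crop confirms it: tags 1, 3 and 4 are wrong. I'll shut the fingers, align to the board and move in front of tag 4 while staying high.

```bash
python3 -m pendant '[0,0,0,0,0,0.135,0, 0,0,0,0,0,0.135,0, 0.0386,-0.0401,0,0,0,0,0, 0.0386,-0.0401,0,0,0,0,0, 0.0386,-0.0401,0,0,0,0,0, 0.0386,-0.0401,0,0,0,0,0, 0.0386,-0.0401,0,0,0,0,0, 0.0386,-0.0401,0,0,0,0,0, 0.0386,-0.0401,0,0,0,0,0, 0.0386,-0.0401,0,0,0,0,0]'
cat >> h.py <<'E'
H=np.array([[.533,.091],[.5475,-.0035],[.5595,-.104],[.574,-.203]]);YAW=.14
def st():
    o=observe();M=R.from_rotvec(o['ee_rot']).as_matrix();p=o['position'];a=np.arctan2(M[1,0],M[0,0])
    print('t',o['clock'],p.round(4),'tip z',round(p[2]-.011,4),'yaw',a.round(3),'F',np.round(o['force'],2),'w',round(o['width'],3))
    for i,h in enumerate(H):
        d=p[:2]-h;print(i+1,'xb',round(d@[np.cos(YAW),np.sin(YAW)],4),'yb',round(d@[-np.sin(YAW),np.cos(YAW)],4))
E
python3 -c "
from h import *;st()
im=get_image('wrist');cv2.imwrite('pics/w1.png',im[...,::-1])"
```

```text
clock: 1.35
position: [0.5108, -0.211, 0.2075]
ee_rot: [3.134, 0.219, -0.001]
force: [1.4, -0.1, 0.2]
width: 0.008
gripper_force: 0.0
t 1.35 [ 0.5108 -0.211   0.2075] tip z 0.1965 yaw 0.14 F [ 1.41 -0.08  0.2 ] w 0.008
1 xb -0.0642 yb -0.296
2 xb -0.0653 yb -0.2004
3 xb -0.0632 yb -0.0992
4 xb -0.0637 yb 0.0009
```

View pics/w1.png

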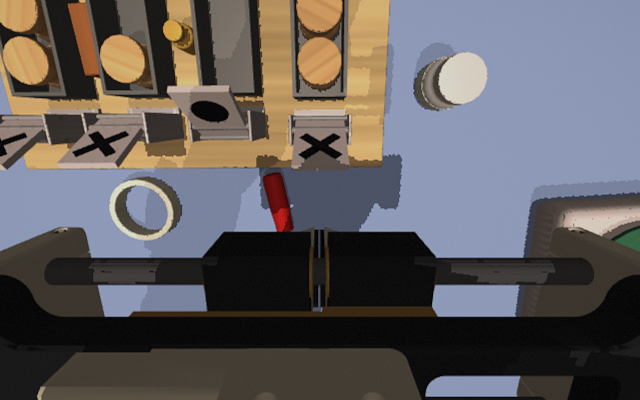

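The wrist view shows the fingers (column 320) in line with tag 4's cross at (320,147). Next I go down to tip height 0.12 and push it over.

```bash
python3 -m pendant '[0,0,0.038,0,0,0,0, 0,0,0.0385,0,0,0,0, 0,0,0,0,0,0,0, 0.01,0,0,0,0,0,0, 0.01,0,0,0,0,0,0, 0.01,0,0,0,0,0,0, 0.01,0,0,0,0,0,0, 0.01,0,0,0,0,0,0, 0.01,0,0,0,0,0,0, 0.008,0,0,0,0,0,0]'; python3 -c "
from h import *;st()
im=get_image('scene');cv2.imwrite('pics/s1.png',cv2.resize(im[130:320,100:420,::-1],None,fx=2.4,fy=2.4))"
```

```text
clock: 2.65
position: [0.5781, -0.2029, 0.1311]
ee_rot: [-3.134, -0.22, 0.0]
force: [-0.6, 0.0, -0.7]
width: 0.005
gripper_force: 0.0
t 2.65 [ 0.5781 -0.2029  0.1311] tip z 0.1201 yaw 0.14 F [-0.62  0.02 -0.68] w 0.005
1 xb 0.0036 yb -0.2974
2 xb 0.0025 yb -0.2018
3 xb 0.0046 yb -0.1006
4 xb 0.0041 yb -0.0005
```

View pics/s1.png

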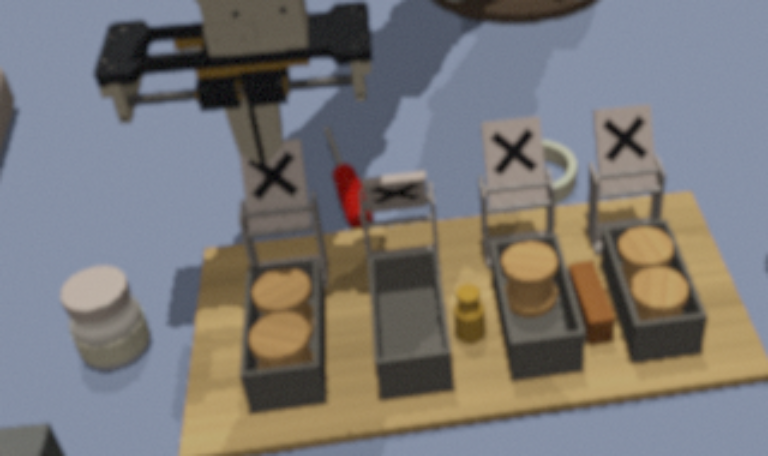

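The picture shows tag 4's cross still visible at (272,172) and roughly upright, with the finger behind it. I'll push a little further.

```bash
python3 -m pendant '[0.005,0,0,0,0,0,0, 0.005,0,0,0,0,0,0, 0,0,0,0,0,0,0]'; python3 -c "
from h import *;st()
im=get_image('scene');cv2.imwrite('pics/s2.png',cv2.resize(im[130:320,100:420,::-1],None,fx=2.4,fy=2.4))"
```

```text
clock: 3.08
position: [0.5876, -0.2016, 0.1312]
ee_rot: [3.134, 0.22, 0.0]
force: [-0.5, -0.2, -0.2]
width: 0.006
gripper_force: 0.0
t 3.075 [ 0.5876 -0.2016  0.1312] tip z 0.1202 yaw 0.14 F [-0.52 -0.17 -0.2 ] w 0.006
1 xb 0.0133 yb -0.2974
2 xb 0.0121 yb -0.2018
3 xb 0.0142 yb -0.1006
4 xb 0.0137 yb -0.0006
```

View pics/s2.png

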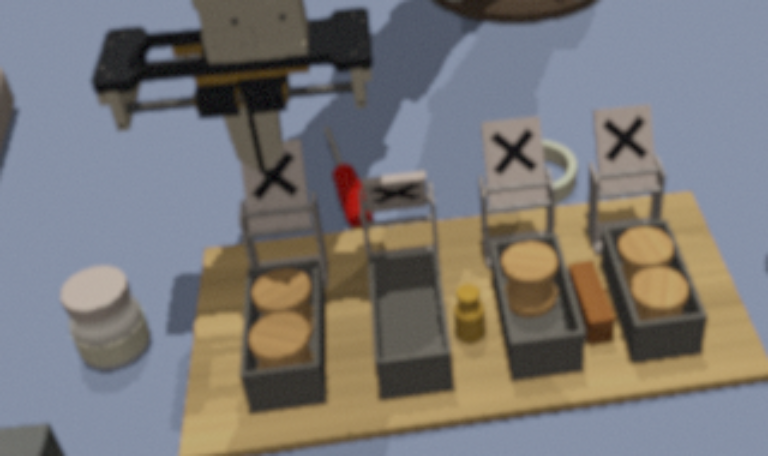

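```bash
python3 -c "
from h import *
def pj(n,X):
    p=camera_params(n);r=R.from_rotvec(p['rotation']).as_matrix();q=p['intrinsics']@(r.T@(np.array(X)-p['eye']));return q[:2]/q[2]
o=observe();t=o['position']-[0,0,.011]
print('tip crop px',(pj('scene',t)-[100,130])*2.4)
ex=np.array([np.cos(.14),np.sin(.14)]);ey=np.array([-ex[1],ex[0]])
for a in(-.55,0,.3,.55):
  for s in(-25,25):
    h=H[3]+ey*s/1e3
    print(a,s,[((pj('scene',[*(h+ex*L*np.sin(a)),.085+L*np.cos(a)])-[100,130])*2.4).round() for L in(0,.058)])
im=get_image('top')[...,::-1];cv2.imwrite('pics/t2.png',cv2.resize(im[140:240,340:460],None,fx=5,fy=5,interpolation=2))"
```

```text
tip crop px [267.23196449 189.93956751]
-0.55 -25 [array([245., 215.]), array([236., 146.])]
-0.55 25 [array([306., 209.]), array([298., 140.])]
0 -25 [array([245., 215.]), array([232., 161.])]
0 25 [array([306., 209.]), array([296., 154.])]
0.3 -25 [array([245., 215.]), array([231., 177.])]
0.3 25 [array([306., 209.]), array([296., 170.])]
0.55 -25 [array([245., 215.]), array([231., 193.])]
0.55 25 [array([306., 209.]), array([297., 186.])]
```

View pics/t2.png

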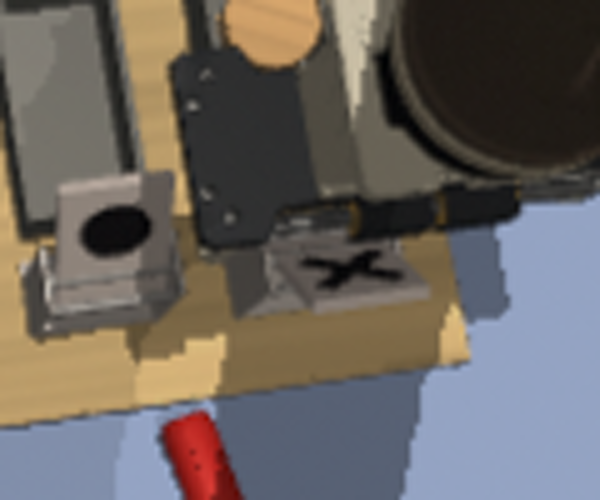

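The tag still sits at -0.55 while the finger stands past it, so the finger seems higher than assumed. I'll check the fingertip against projected points, for the start pose and now, in one picture.

```bash
python3 -c "
from h import *
def pj(n,X):
    p=camera_params(n);r=R.from_rotvec(p['rotation']).as_matrix();q=p['intrinsics']@(r.T@(np.array(X)-p['eye']));return q[:2]/q[2]
def crop(im,x,y,w,h,f,pts):
    c=cv2.resize(im[y:y+h,x:x+w],None,fx=f,fy=f,interpolation=2)
    for q in pts: cv2.circle(c,tuple(int(v) for v in (q-[x,y]+.5)*f),3,(0,255,255),1)
    return c
M=R.from_rotvec([-3.0743,-.6388,.0007]).as_matrix();p0=np.array([.24875,-.57275,.20693])
A=crop(cv2.imread('pics/scene0.png'),5,0,100,100,4,[pj('scene',p0+M@[0,s,z]) for s in(-.046,.046) for z in(0,.011)])
o=observe();t=o['position']
im=get_image('scene')[...,::-1].copy()
B=crop(im,160,140,100,100,4,[pj('scene',t-[0,0,z]) for z in(0,.011)])
cv2.imwrite('pics/cmp.png',np.hstack([A,B]))"
```

```text
(no output)
```

View pics/cmp.png

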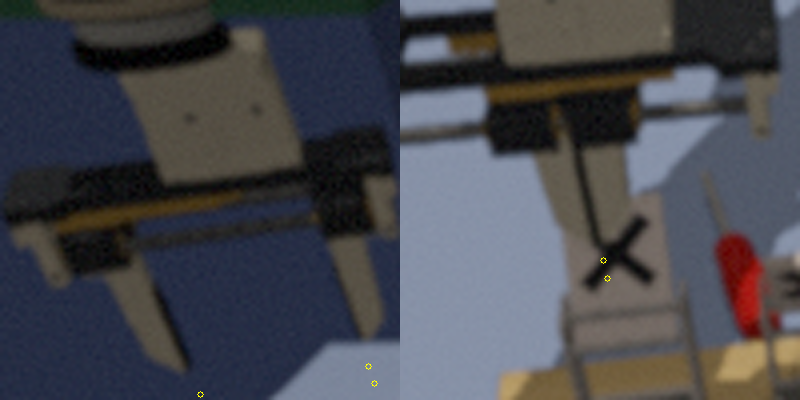

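Projected tips (yellow) fall below the real ones in both views, so the real fingertips are about 20–28 mm higher than the stated offset implies. The finger simply passed over the tag. I'll go back in front of it, drop 25 mm lower and push again with a close eye on the force.

```bash
python3 -m pendant '[0,0,-0.02,0,0,0,0, -0.04,0,0,0,0,0,0, -0.045,0,0,0,0,0,0, 0,0,0.045,0,0,0,0, 0,0,0,0,0,0,0, 0.012,0,0,0,0,0,0, 0.012,0,0,0,0,0,0, 0.012,0,0,0,0,0,0]'; python3 -c "
from h import *;st()"; python3 -m pendant '[0.01,0,0,0,0,0,0, 0.01,0,0,0,0,0,0]';python3 -m pendant '[0.01,0,0,0,0,0,0, 0.005,0,0,0,0,0,0]'; python3 -c "
from h import *;st()
def pj(n,X):
    p=camera_params(n);r=R.from_rotvec(p['rotation']).as_matrix();q=p['intrinsics']@(r.T@(np.array(X)-p['eye']));return q[:2]/q[2]
im=get_image('scene')[...,::-1].copy();cv2.imwrite('pics/s3.png',cv2.resize(im[130:260,160:310],None,fx=4,fy=4,interpolation=2))"
```

```text
clock: 4.22
position: [0.5409, -0.2083, 0.1071]
ee_rot: [3.133, 0.22, 0.003]
force: [-0.8, 0.2, 0.8]
width: 0.007
gripper_force: 0.1
t 4.225 [ 0.5409 -0.2083  0.1071] tip z 0.0961 yaw 0.14 F [-0.76  0.16  0.78] w 0.007
1 xb -0.0339 yb -0.2974
2 xb -0.0351 yb -0.2018
3 xb -0.033 yb -0.1007
4 xb -0.0335 yb -0.0006
clock: 4.47
position: [0.5595, -0.2056, 0.1063]
ee_rot: [3.134, 0.22, 0.0]
force: [0.0, 0.6, 0.1]
width: 0.01
gripper_force: 0.0
clock: 4.72
position: [0.5742, -0.2035, 0.1062]
ee_rot: [-3.134, -0.22, -0.0]
force: [-0.4, 0.5, -0.4]
width: 0.003
gripper_force: 0.0
t 4.725 [ 0.5742 -0.2035  0.1062] tip z 0.0952 yaw 0.14 F [-0.38  0.47 -0.41] w 0.003
1 xb -0.0003 yb -0.2973
2 xb -0.0015 yb -0.2017
3 xb 0.0006 yb -0.1006
4 xb 0.0001 yb -0.0005
```

View pics/s3.png

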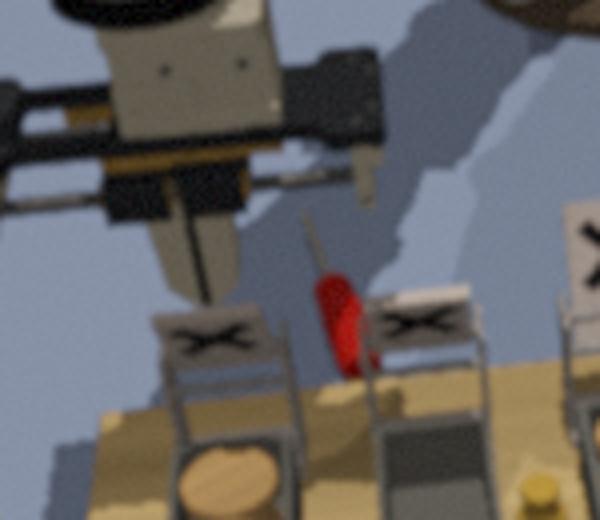

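Tag 4 went over, with its free edge now at (160–260,310) like tag 3's. Next is tag 3, pushed from the bin side towards the robot.

```bash
python3 -m pendant '[-0.05,0,0,0,0,0,0, 0,0,-0.045,0,0,0,0, 0,0,-0.045,0,0,0,0, 0.037,-0.0335,0,0,0,0,0, 0.037,-0.0335,0,0,0,0,0, 0.037,-0.0335,0,0,0,0,0, 0,0,0.045,0,0,0,0, 0,0,0.045,0,0,0,0, 0,0,0,0,0,0,0]'; python3 -c "
from h import *;st()"; python3 -m pendant '[-0.012,0,0,0,0,0,0, -0.012,0,0,0,0,0,0, -0.012,0,0,0,0,0,0, -0.012,0,0,0,0,0,0]';python3 -m pendant '[-0.008,0,0,0,0,0,0, -0.008,0,0,0,0,0,0]'; python3 -c "
from h import *;st()
im=get_image('scene')[...,::-1].copy();cv2.imwrite('pics/s4.png',cv2.resize(im[130:270,160:410],None,fx=3,fy=3,interpolation=2))"
```

```text
clock: 5.9
position: [0.6169, -0.0956, 0.1031]
ee_rot: [-3.133, -0.219, 0.011]
force: [-0.2, -0.6, -0.3]
width: 0.006
gripper_force: 0.0
t 5.9 [ 0.6169 -0.0956  0.1031] tip z 0.0921 yaw 0.14 F [-0.18 -0.63 -0.33] w 0.006
1 xb 0.0571 yb -0.1965
2 xb 0.0559 yb -0.1009
3 xb 0.058 yb 0.0003
4 xb 0.0575 yb 0.1003
clock: 6.4
position: [0.5716, -0.1027, 0.1071]
ee_rot: [3.134, 0.219, 0.002]
force: [-0.5, -0.3, 0.3]
width: 0.006
gripper_force: 0.0
clock: 6.65
position: [0.5561, -0.1047, 0.1063]
ee_rot: [3.134, 0.219, 0.0]
force: [-0.1, -0.1, -0.1]
width: 0.004
gripper_force: 0.0
t 6.65 [ 0.5561 -0.1047  0.1063] tip z 0.0953 yaw 0.14 F [-0.07 -0.1  -0.14] w 0.004
1 xb -0.0045 yb -0.197
2 xb -0.0056 yb -0.1014
3 xb -0.0035 yb -0.0002
4 xb -0.004 yb 0.0999
```

View pics/s4.png

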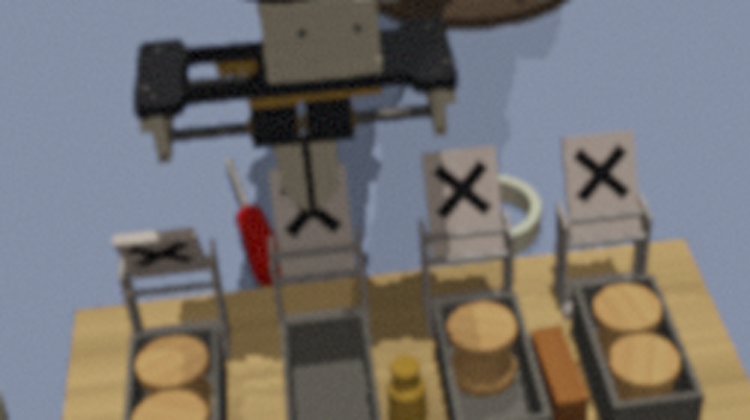

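Tag 3 now shows the cross and tag 4 rests over its bin. Now tag 1.

```bash
python3 -m pendant '[0.05,0,0,0,0,0,0, 0,0,-0.045,0,0,0,0, 0,0,-0.045,0,0,0,0, -0.0292,-0.0493,0,0,0,0,0, -0.0292,-0.0493,0,0,0,0,0, -0.0292,-0.0493,0,0,0,0,0, -0.0292,-0.0493,0,0,0,0,0, 0,0,0.045,0,0,0,0, 0,0,0.045,0,0,0,0, 0,0,0,0,0,0,0]'; python3 -c "
from h import *;st()"; python3 -m pendant '[0.012,0,0,0,0,0,0, 0.012,0,0,0,0,0,0, 0.012,0,0,0,0,0,0, 0.012,0,0,0,0,0,0, 0.01,0,0,0,0,0,0]';python3 -m pendant '[0.01,0,0,0,0,0,0, 0.005,0,0,0,0,0,0]'; python3 -c "
from h import *;st()"
python3 -m pendant '[-0.05,0,0,0,0,0,0, 0,0,-0.05,0,0,0,0, 0,0,-0.05,0,0,0,0, -0.06,0,0,0,0,0,0, -0.06,0,0,0,0,0,0, 0,0,0,0,0,0,0, 0,0,0,0,0,0,0, 0,0,0,0,0,0,0]'; python3 -c "
from h import *;st()
S=get_image('scene')[...,::-1];T=get_image('top')[...,::-1]
a=cv2.resize(S[130:270,130:440],(775,350),interpolation=2);b=cv2.resize(T[140:240,190:440],(625,250),interpolation=2)
b=cv2.copyMakeBorder(b,0,0,0,150,0);cv2.imwrite('pics/end.png',np.vstack([a,b]))"
```

```text
clock: 7.95
position: [0.4606, 0.0809, 0.1041]
ee_rot: [3.133, 0.22, -0.009]
force: [-0.0, 0.1, 0.3]
width: 0.004
gripper_force: 0.0
t 7.95 [0.4606 0.0809 0.1041] tip z 0.0931 yaw 0.14 F [-0.04  0.05  0.33] w 0.004
1 xb -0.0731 yb 0.0001
2 xb -0.0743 yb 0.0957
3 xb -0.0722 yb 0.1969
4 xb -0.0727 yb 0.297
clock: 8.57
position: [0.5214, 0.0896, 0.1064]
ee_rot: [-3.134, -0.219, -0.001]
force: [-1.0, -0.9, -0.2]
width: 0.003
gripper_force: 0.0
clock: 8.82
position: [0.5358, 0.0917, 0.1061]
ee_rot: [-3.134, -0.219, -0.0]
force: [-0.1, -0.2, 0.2]
width: 0.003
gripper_force: 0.0
t 8.825 [0.5358 0.0917 0.1061] tip z 0.0951 yaw 0.14 F [-0.07 -0.16  0.23] w 0.003
1 xb 0.0029 yb 0.0003
2 xb 0.0017 yb 0.0959
3 xb 0.0039 yb 0.1971
4 xb 0.0033 yb 0.2971
clock: 9.82
position: [0.368, 0.0682, 0.2064]
ee_rot: [-3.134, -0.219, -0.001]
force: [-0.1, -0.1, 0.8]
width: 0.006
gripper_force: 0.0
t 9.825 [0.368  0.0682 0.2064] tip z 0.1954 yaw 0.14 F [-0.13 -0.14  0.77] w 0.006
1 xb -0.1665 yb 0.0004
2 xb -0.1677 yb 0.096
3 xb -0.1656 yb 0.1972
4 xb -0.1661 yb 0.2973
```

View pics/end.png

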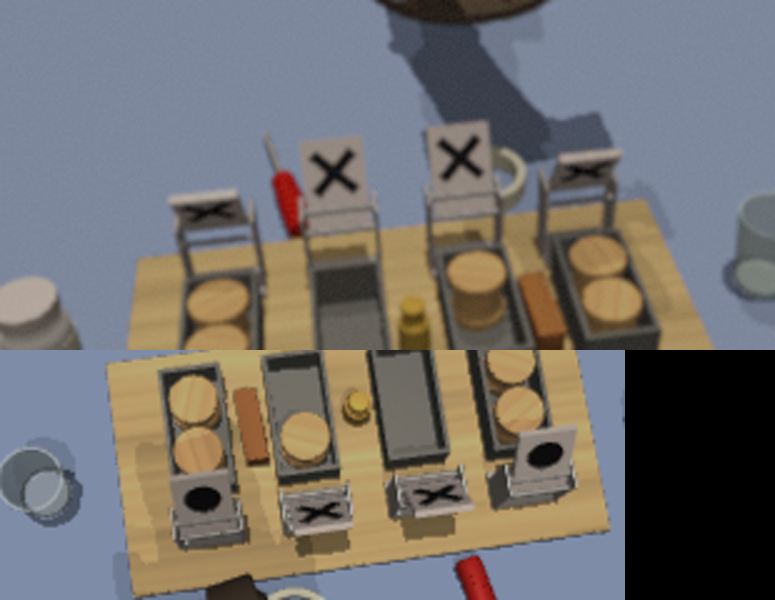

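Tags 1 and 4 show the disc and tags 2 and 3 the cross, all lying on their stops. The reels and bystanders look undisturbed, and the gripper is clear.

```bash
python3 -c "
from cell import sign_off;print(sign_off())"
```

```text
the job is handed in; nothing more can be done
None
```

The job is handed in: tags 1, 3 and 4 (left to right) were pushed over, so the two full bins show the disc and the other two show the cross; tag 2 was already right and left alone, and my first push at tag 4 passed above it before a lower one turned it.

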